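# Press a sediment sample cell with the bench press

### The job

Push the loaded carriage of the bench press fully home under the ram. Then pull the press lever down until the sprung pad bears on the sample cell's plunger with about 30 N, never as much as 50 N, and keep it pressed like that for two full seconds. Ease the lever slowly back up, without letting it fly back, until it is fully home, then let go, and leave everything else on the bench where it is.

Things in the scene. Friction and masses are not known exactly. Their poses are not given: they have to be found in the camera images.
- press: Grey bench press, 270 mm deep (x), 170 wide (y), 285 high, fixed to the bench. Origin: centre of its underside; -x is its front (towards the robot), z up. Base plate 25 mm thick. Its head (90 mm wide, from 200 to 285 mm above the bench) reaches from x = -35 to +120 mm; a column stands behind. The ram works on the press's vertical axis (x = y = 0).
- lever_grip (a point): Centre of the lever's grip, which moves with the lever: a black round bar, 24 mm in diameter, 105 mm long (52 mm to either side of this point), along the press's y axis, on its right (-y) side; the lever arm joins its +y end. At home it is 334 mm above the bench and 91 mm in front of the press's origin. The bar is a sleeve that spins freely on the lever, so it can be held while the lever swings.
- lever_hinge (a point): Point on the lever's hinge axis, at the same place along that axis as lever_grip. The axis lies along the press's y, 220 mm above the bench; lever_grip swings about it in the press's x-z plane at a radius of 170 mm.
- lever (a joint): Lever angle, rad: 0 at home (grip 42 degrees above level, towards the front), grows as the grip is pulled down, stop at 1.35. A damped spring returns it: with nothing under the pad the grip takes about 3.4 N at home and 7 N at the bottom, 0.7 N more when moved at 0.2 rad/s. Let go from far down it flies back at over 1.5 rad/s; let go within 0.1 rad of home it returns gently.
- ram: Steel ram with a black round pad (44 mm across) on a yellow sleeve, under the head. Origin: centre of the unloaded pad's underside, 175 mm above the bench with the lever home; it goes down 45 mm per rad of lever. The pad is sprung: it gives 1 mm per 4 N, so past first touch each 0.1 rad of lever adds 18 N on the plunger and 4.8 N at the grip; 30 N comes 0.167 rad past touch, 8 N more at the grip.
- carriage (a joint): How far the carriage is drawn out towards the front, m: 0 fully home under the ram (a stop), up to 0.08. It slides stiffly (about 3 N) along the press's x axis and stays where it is left.
- carriage_tab (a point): Middle of the top edge of the blue upright tab at the carriage's front, 94 mm above the bench. The tab is 12 mm thick (press x), reaches 55 mm to the -y side of this point and 35 mm to its +y side, and stands from 39 to 94 mm above the bench; 125 mm in front of the press's origin when home. Push it towards the press's +x, or pinch it from above.
- cell: Sample cell fixed on the carriage: white cylinder with magenta rims, 68 mm across, 75 high, a steel plunger disc (40 mm across) standing out of its top. Origin: centre of its underside, 39 mm above the bench. The packed sample holds the plunger rigidly; its top stands 20 to 40 mm above the upper rim, differs from sample to sample: feel or see it. First touch comes at 0.47 to 0.91 rad of lever.
- spare_cell: Bystander: a second sample cell standing to the left of the press, 68 mm across, 85 mm high. Origin: centre of its underside.
- dishes: Bystander: two stacked dishes, 94 mm across, 32 mm high, to the right of the press. Origin: centre of the underside.
- tube_rack: Bystander: magenta rack of capped tubes, 140 x 108 x 85 mm. Origin: centre of its underside.
- squeeze_bottle: Bystander: white bottle, 68 mm across, 160 mm high. Origin: centre of its underside.
- wide_bottle: Bystander: white bottle with a black cap, 80 mm across, 130 mm high. Origin: centre of its underside.
- tape_roll: Bystander: black roll of tape lying flat, 96 mm across, 20 mm high. Origin: centre of its underside.
- wrench: Bystander: steel wrench lying flat, 170 mm long. Origin: on its underside, near its middle.

How it is judged:
On the way, in this order (a step that is already met when the one before it is completed fails the run):
1. the carriage has been pushed home (within 3 mm of its stop) (value of joint carriage below 0.003 m), for 0.2 s.
2. the pad is pressed on the plunger with 20 to 40 N, without a break for 1.5 s, with the carriage home (contact force between ram and cell between 20 and 40 N and value of joint carriage below 0.004 m), for 1.5 s.
3. the lever is back home (within 0.04 rad) (value of joint lever below 0.04 rad), for 0.2 s.
At the end, for the whole second after the job is handed in: The lever is home (within 0.04 rad), the carriage home (within 4 mm), the pad clear of the plunger (value of joint lever below 0.04 rad and value of joint carriage below 0.004 m and contact force between ram and cell below 0.5 N); the robot touches nothing.
It fails at once if the plunger pressed with 50 N or more (contact force between ram and cell above 50 N).
It fails at once if the lever flying back faster than 1.15 rad/s (about 0.2 m/s at the grip) (velocity of joint lever below -1.15 rad/s).
It fails at once if a bystander moved by more than 30 mm (distance of any of spare_cell, dishes, tube_rack, squeeze_bottle, wide_bottle, tape_roll, wrench from where it was at the start of the episode above 0.03 m).
It also fails if it takes over 72 s, if anything falls off the work surface, if the arm or the gripper's body presses on something with over 40 N, if the wrist force passes 120 N, or if a joint passes its speed limit or range.

### The arm

A 6-joint arm with a two-finger parallel gripper is mounted at the origin on the work surface. World frame = base frame: x ahead of the robot, y to its left, z up, the work surface at z = 0. Lengths are in m, angles in rad, forces in N, time in s.
With the tool pointing down it reaches from about 0.35 to 0.95 m from the base axis. Payload 17.4 kg.
Tool frame: the origin (TCP) lies at the very end of the fingers, on their centre line; the grasp point (between the pads) lies 19 mm behind it; z points along the fingers, y is the direction in which the jaws open and shut (so a half turn about z gives the same grasp; the last joint's range is limited). The gripper opens to 93 mm and grips with 3 to 60 N. Pads are 15 mm wide; open, the fingers measure 128 mm over their backs; the gripper's body (75 mm by 188 mm) begins 65 mm behind the grasp point.
Start: joints at [-1.316, 0.116, 1.442, -0, 1.584, -0.038], TCP at [0.195, -0.646, 0.185] pointing down, gripper open.
Joint ranges: [-2.83, 2.83], [-0.83, 2.19], [0.07, 2.5], [-1.14, 4.28], [0.01, 3], [-2.97, 2.97]. Speed limits (rad/s): [1.89, 1.89, 2.22, 3.14, 3.14, 3.14].

### API

Orientations are given as a unit quaternion [x, y, z, w].
In Python, from cell import r, grab_frame, get_calibration gives the robot as it stands.
- The arm moves only by the tool drive_tool, never from a script. Its argument "moves" is a list of rows, each an object with "dp": the shift along the tool's x, y, z in mm, a list of three; "delta_rot": the turn, a rotation vector about the tool's x, y, z in degrees, a list of three. A call has exactly 8 rows; each row is the pose to reach, as a shift and turn from the pose commanded when the call began, along the tool's axes at that moment; what a row does not reach only later rows make up. A row lasts 1/10 s, in which the tool goes at most 50 mm and 8.59 degrees, less where a joint would pass 70% of its speed; a pose out of reach is approached as far as the arm can. A call with a gripper value outside its range is refused whole. "jaw" is the opening, from 0 (shut) to 1 (fully open), set as the call begins (left out, the last holds). The fingers move at their own pace and stop on an object; "squeeze" is the grip in N (left out, the last holds). Time passes only in rows, so rows that repeat a pose let the fingers close, or fill a call up. It gives the time, the measured TCP pose, the force and the opening at its end, in the units of the state.
- r.get_state(): the state, without advancing time (a new reading comes with each control period).
- grab_frame(name): name is "side" or "top"; returns the picture (420x560x3 uint8, red, green, blue); there is no depth.
- get_calibration(name): a dict with "camera_matrix" (3x3 intrinsics, pixels), "rvec" (rotation vector, rad) and "tvec" (3), from world to camera coordinates, as OpenCV has them. Camera axes: x right, y down, z forward; pixel columns grow to the right and rows downward; lengths in m; the calibration is good to about 2 mm. A picture is of the moment at which its call begins. get_calibration takes no time and is no camera call.
- r.finish_job(): hands the job in, once; it reports no verdict.
The state is a dict: "clock": time; "joints": joint angles; "qd": joint speeds; "joint_torque": joint torques, N m; "tool_pos": TCP position; "ee_rot": TCP orientation; "contact_force": force on the tool from outside, world axes, zero at the start; "torque": the same for the moment, N m; "grip_width": finger opening in m.
Only numpy, scipy, OpenCV 4.12 (cv2) and the standard library are available. Lean on these libraries where they do the work, as an engineer would, in place of code of your own. Each camera call takes 0.05 s, during which the arm holds its last target.

## Working session

There is one attempt and no reset: what is moved stays moved. The work goes in short steps, Python scripts to look and compute and a tool call to move; the robot and the scene stay as the last step left them, time stands still between calls to the robot, and variables do not carry over. Pictures are saved under pics/ and viewed, and the job is handed in when it is done.

Besides the shell and the picture viewer there is one more tool, called after "Request:" as a command line: name --argument value ..., lists and objects as JSON in quotes. drive_tool: Moves the arm, as the interface text tells. Its arguments: {"type":"object","properties":{"moves":{"type":"array","items":{"type":"object","properties":{"dp":{"type":"array","items":{"type":"number"}},"delta_rot":{"type":"array","items":{"type":"number"}}}}},"jaw":{"type":"number"},"squeeze":{"type":"number"}},"required":["moves"]}

```bash
ls; mkdir -p pics; python3 - <<'E'
from cell import r, grab_frame, get_calibration
import cv2
for n in ("side","top"):
    im=grab_frame(n); cv2.imwrite(f"pics/{n}0.png",im[:,:,::-1]); c=get_calibration(n); print(c)
print(r.get_state())
E
```

```text
pics
{'camera_matrix': array([[485.51510542,   0.        , 278.89026333],
       [  0.        , 485.51510542, 216.74439849],
       [  0.        ,   0.        ,   1.        ]]), 'rvec': array([ 0.72289066, -2.60091839,  1.12396796]), 'tvec': array([0.5200258 , 0.38798411, 1.19724278])}
{'camera_matrix': array([[541.133058  ,   0.        , 288.49187672],
       [  0.        , 541.133058  , 214.91110849],
       [  0.        ,   0.        ,   1.        ]]), 'rvec': array([ 2.18992715, -2.13624035,  0.13829174]), 'tvec': array([-0.02606532,  0.63509067,  1.59283919])}
{'clock': 0.1, 'joints': array([-1.31583217e+00,  1.16459922e-01,  1.44215974e+00, -1.02797687e-05,
        1.58396014e+00, -3.77996486e-02]), 'qd': array([ 0.00137237, -0.000943  , -0.00376099, -0.00042224, -0.00110218,
       -0.00037534]), 'joint_torque': array([ 5.32536491e-03, -7.22890878e+01, -6.23864722e+01,  7.83470599e-02,
        2.27475143e-02, -9.76658634e-05]), 'tool_pos': array([ 0.19474534, -0.64609913,  0.18428829]), 'ee_rot': array([ 9.89305175e-01,  1.45859611e-01, -5.85973206e-05, -4.90110147e-04]), 'contact_force': array([ 0.63920143,  0.05471441, -0.02070859]), 'torque': array([-0.00541642, -0.00266893,  0.00781961]), 'grip_width': 0.09307402867085575}
```

View pics/side0.png

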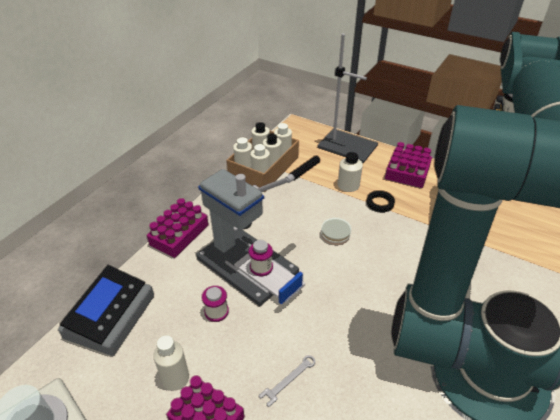

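View pics/top0.png

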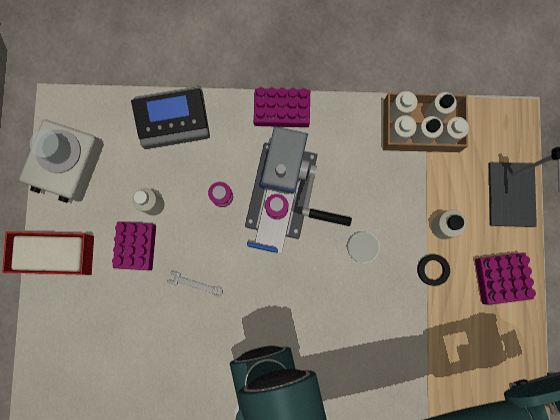

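```bash
python3 - <<'E'
import cv2
a=cv2.imread("pics/top0.png")[115:265,225:375]; cv2.imwrite("pics/topc.png",cv2.resize(a,None,fx=4,fy=4,interpolation=cv2.INTER_CUBIC))
a=cv2.imread("pics/side0.png")[150:310,180:340]; cv2.imwrite("pics/sidec.png",cv2.resize(a,None,fx=3.75,fy=3.75,interpolation=cv2.INTER_CUBIC))
E
```

```text
(no output)
```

View pics/topc.png

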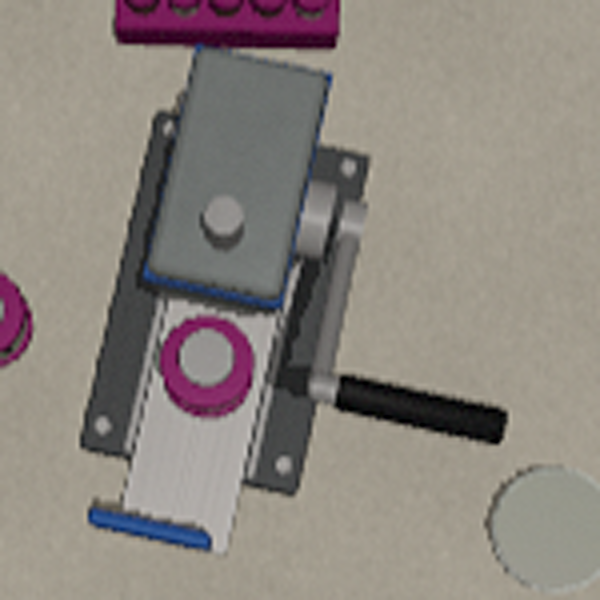

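View pics/sidec.png

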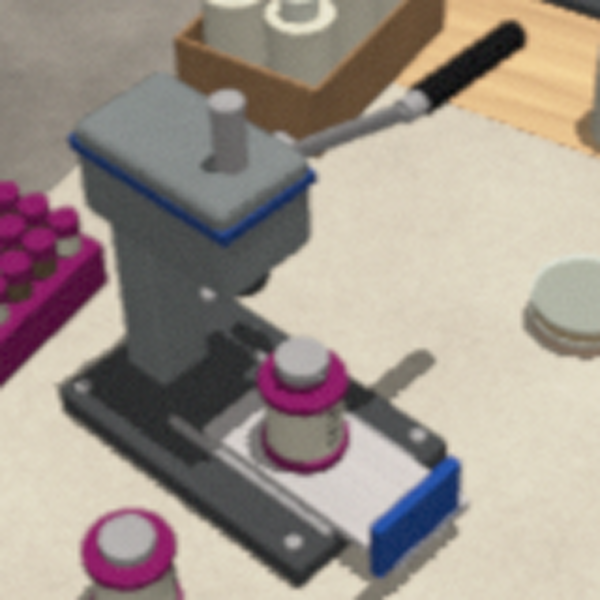

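```bash
cat > h.py <<'E'
import numpy as np, cv2
from scipy.optimize import least_squares
from cell import get_calibration
C={n:get_calibration(n) for n in("top","side")}
def proj(n,P):
    c=C[n]; return cv2.projectPoints(np.asarray(P,float).reshape(-1,1,3),c['rvec'],c['tvec'],c['camera_matrix'],None)[0].reshape(-1,2)
def w(p,P):
    P=np.asarray(P,float); c,s=np.cos(p[2]),np.sin(p[2])
    return np.c_[p[0]+c*P[:,0]-s*P[:,1],p[1]+s*P[:,0]+c*P[:,1],P[:,2]]
def T(u,v): return (u/4+225-.375,v/4+115-.375)
def S(u,v): return (u/3.75+180-.37,v/3.75+150-.37)
E
cat > fit.py <<'E'
from h import *
obs=[("top",T(158,113),lambda p:(.135,.085,.025)),("top",T(368,155),lambda p:(.135,-.085,.025)),
("top",T(82,447),lambda p:(-.135,.085,.025)),("top",T(297,493),lambda p:(-.135,-.085,.025)),
("top",T(340,390),lambda p:(-.091,p[3]+.0525,.334)),("top",T(505,426),lambda p:(-.091,p[3]-.0525,.334)),
("top",T(90,514),lambda p:(-.125-p[4],p[5]+.035,.094)),("top",T(211,539),lambda p:(-.125-p[4],p[5]-.055,.094)),
("top",T(208,357),lambda p:(-p[4],0,p[6])),
("side",S(300,562),lambda p:(-.135,.085,.025)),("side",S(62,387),lambda p:(.135,.085,.025)),("side",S(444,447),lambda p:(-.135,-.085,.025)),
("side",S(422,101),lambda p:(-.091,p[3]+.0525,.334)),("side",S(515,38),lambda p:(-.091,p[3]-.0525,.334)),
("side",S(375,525),lambda p:(-.125-p[4],p[5]+.035,.094)),("side",S(456,463),lambda p:(-.125-p[4],p[5]-.055,.094)),
("side",S(302,355),lambda p:(-p[4],0,p[6]))]
def res(p):
    return np.concatenate([proj(n,w(p,[f(p)]))[0]-np.array(o) for n,o,f in obs])
s=least_squares(res,[.7,0,0.0,-.1,.06,0,.14],x_scale=[.1,.1,.1,.1,.05,.05,.05],loss='soft_l1')
print(s.x.round(4)); print(res(s.x).reshape(-1,2).round(1))
p=s.x
for nm,P in dict(grip=(-.091,p[3],.334),tab=(-.125-p[4],p[5],.094),tabhome=(-.125,p[5],.094),hinge=(.0353,p[3],.22)).items(): print(nm,w(p,[P]).round(4))
E
python3 fit.py
```

```text
[ 0.7134  0.0131 -0.1903 -0.1441  0.0607  0.0255  0.1326]
[[-0.2 -0.9]
 [ 1.1  0.2]
 [-0.7  0.6]
 [ 0.4  1.1]
 [-0.3  0.6]
 [ 0.1  0.6]
 [-0.   0.4]
 [ 0.1  0.8]
 [ 0.1  0.4]
 [-0.5  1.7]
 [-1.7 -0.1]
 [ 1.3 -2.7]
 [-1.4 -0.6]
 [-0.3 -2.1]
 [-0.8  0.4]
 [-0.3 -2.7]
 [-0.4 -0.1]]
grip [[ 0.5968 -0.1111  0.334 ]]
tab [[0.5359 0.0733 0.094 ]]
tabhome [[0.5955 0.0618 0.094 ]]
hinge [[ 0.7208 -0.135   0.22  ]]
```

```bash
cat >> h.py <<'E'
from scipy.spatial.transform import Rotation as R
PP=[.7134,.0131,-.1903]
def tgt(pw,yaw):
    from cell import r
    s=r.get_state(); q=R.from_quat(s['ee_rot'])
    Rt=R.from_euler('z',yaw)*R.from_euler('x',np.pi)
    dp=q.inv().apply(np.asarray(pw)-s['tool_pos'])*1000
    dr=np.degrees((q.inv()*Rt).as_rotvec())
    print('dp',dp.round(1),'rot',dr.round(2))
def pw(x,y,z): return w(PP,[(x,y,z)])[0]
def topress(P):
    d=np.asarray(P)-[PP[0],PP[1],0]; return R.from_euler('z',-PP[2]).apply(d)
YAW=np.pi/2+PP[2]
E
python3 - <<'E'
from h import *
A=[.42,-.27,.25]; print(topress(A)); tgt(A,YAW); print(pw(-.26,.01,.2))
E
```

```text
[-0.23455405 -0.33348698  0.25      ]
dp [ 324.2 -295.2  -65.4] rot [-5.000e-02 -3.000e-02 -6.232e+01]
[0.45998518 0.07209938 0.2       ]
```

Request:
drive_tool --moves '[{"dp": [20,-20,-20],"delta_rot": [0,0,-6]},{"dp": [50,-48,-40],"delta_rot": [0,0,-13]},{"dp": [85,-80,-55],"delta_rot": [0,0,-20]},{"dp": [120,-110,-65],"delta_rot": [0,0,-27]},{"dp": [155,-142,-65],"delta_rot": [0,0,-34]},{"dp": [190,-174,-65],"delta_rot": [0,0,-41]},{"dp": [225,-206,-65],"delta_rot": [0,0,-48]},{"dp": [255,-235,-65],"delta_rot": [0,0,-55]}]' --jaw 0

```text
clock: 0.9
tool_pos: [0.3718, -0.3457, 0.2498]
ee_rot: [0.809, 0.588, 0.0, -0.0]
contact_force: [-0.5, -0.1, 1.2]
grip_width: 0.0335
```

```bash
python3 - <<'E'
from h import *
from cell import r
s=r.get_state(); print(s['clock'],s['joints'].round(2),s['tool_pos'],topress(s['tool_pos']),s['grip_width'])
tgt([.42,-.15,.25],YAW);tgt(pw(-.26,.01,.2),YAW)
E
```

```text
0.9 [-0.8  -0.26  1.69  0.    1.71 -0.49] [ 0.37179061 -0.34566345  0.24979203] [-0.26758114 -0.41690349  0.24979203] 0.033453332639701766
dp [ 2.01e+02 -1.43e+01 -2.00e-01] rot [ 0.   -0.01 -7.02]
dp [424.6 -44.6  49.9] rot [ 0.   -0.01 -7.02]
```

Request:
drive_tool --moves '[{"dp": [30,-3,0],"delta_rot": [0,0,-2]},{"dp": [75,-8,0],"delta_rot": [0,0,-5]},{"dp": [123,-13,0],"delta_rot": [0,0,-7]},{"dp": [172,-18,0],"delta_rot": [0,0,-7]},{"dp": [220,-23,0],"delta_rot": [0,0,-7]},{"dp": [268,-28,10],"delta_rot": [0,0,-7]},{"dp": [316,-33,25],"delta_rot": [0,0,-7]},{"dp": [360,-38,40],"delta_rot": [0,0,-7]}]'

```text
clock: 1.7
tool_pos: [0.4476, 0.0083, 0.2096]
ee_rot: [0.773, 0.635, 0.0, 0.0]
contact_force: [0.4, 0.3, -0.7]
grip_width: 0.0005
```

```bash
python3 - <<'E'
from h import *
from cell import r
s=r.get_state(); print(s['clock'],s['joints'].round(2),s['tool_pos'],topress(s['tool_pos']),s['grip_width'])
tgt(pw(-.24,.01,.06),YAW)
E
```

```text
1.7 [-0.04 -0.4   1.86  0.    1.68  0.16] [0.44755689 0.00825682 0.20958127] [-0.26012788 -0.0550409   0.20958127] 0.0005055325226880562
dp [ 65.1  19.7 149.6] rot [ 0.04 -0.01 -0.31]
```

Request:
drive_tool --moves '[{"dp": [25,0,10],"delta_rot": [0,0,0]},{"dp": [55,0,40],"delta_rot": [0,0,0]},{"dp": [65,0,80],"delta_rot": [0,0,0]},{"dp": [65,0,115],"delta_rot": [0,0,0]},{"dp": [65,5,140],"delta_rot": [0,0,0]},{"dp": [65,12,149],"delta_rot": [0,0,0]},{"dp": [65,20,149],"delta_rot": [0,0,0]},{"dp": [65,20,149],"delta_rot": [0,0,0]}]'

```text
clock: 2.5
tool_pos: [0.4813, 0.0657, 0.0622]
ee_rot: [0.773, 0.634, 0.0, 0.0]
contact_force: [0.8, -0.0, 0.5]
grip_width: 0.0006
```

```bash
python3 - <<'E'
from h import *
from cell import r,grab_frame
for n in("top","side"): cv2.imwrite(f"pics/{n}1.png",grab_frame(n)[:,:,::-1])
a=cv2.imread("pics/side1.png")[150:330,180:360]; b=cv2.imread("pics/top1.png")[115:295,205:385]
cv2.imwrite("pics/c1.png",cv2.resize(np.hstack([a,b]),None,fx=2.2,fy=2.2,interpolation=cv2.INTER_CUBIC))
s=r.get_state(); print(topress(s['tool_pos']),s['contact_force'])
E
```

```text
[-0.23845347  0.00784208  0.06236363] [ 0.69689891  0.12737736 -0.13688888]
```

View pics/c1.png

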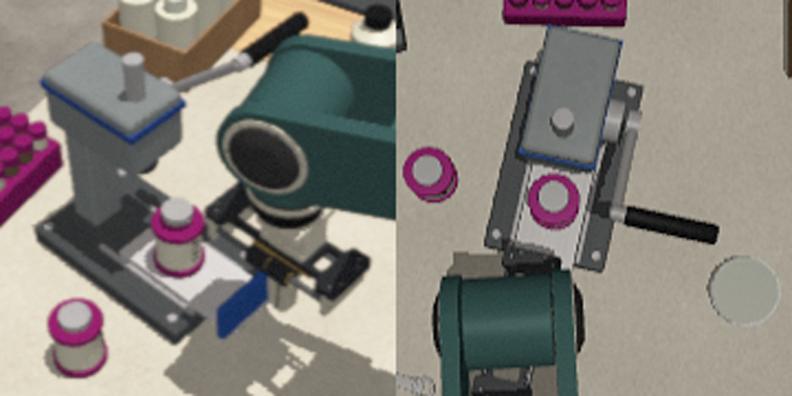

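Request:
drive_tool --moves '[{"dp": [20,0,0],"delta_rot": [0,0,0]},{"dp": [37,0,0],"delta_rot": [0,0,0]},{"dp": [37,10,0],"delta_rot": [0,0,0]},{"dp": [37,20,0],"delta_rot": [0,0,0]},{"dp": [37,27,0],"delta_rot": [0,0,0]},{"dp": [37,34,0],"delta_rot": [0,0,0]},{"dp": [37,41,0],"delta_rot": [0,0,0]},{"dp": [37,47,0],"delta_rot": [0,0,0]}]'

```text
clock: 3.4
tool_pos: [0.5338, 0.0927, 0.0609]
ee_rot: [0.773, 0.634, -0.0, -0.0]
contact_force: [0.2, 0.8, -0.0]
grip_width: 0.0004
```

```bash
python3 - <<'E'
from h import *
from cell import r,grab_frame
for n in("top","side"): cv2.imwrite(f"pics/{n}2.png",grab_frame(n)[:,:,::-1])
a=cv2.imread("pics/side2.png")[150:330,180:360]; b=cv2.imread("pics/top2.png")[115:295,205:385]
cv2.imwrite("pics/c2.png",cv2.resize(np.hstack([a,b]),None,fx=2.2,fy=2.2,interpolation=cv2.INTER_CUBIC))
s=r.get_state(); print(topress(s['tool_pos']),topress(s['contact_force']+[PP[0],PP[1],0]))
E
```

```text
[-0.19149292  0.04430984  0.06083457] [-0.97054659 -0.01242481  0.01694884]
```

View pics/c2.png

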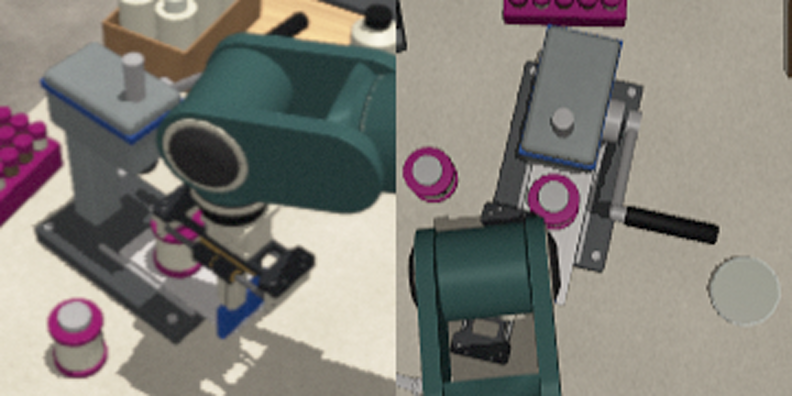

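```bash
python3 - <<'E'
from h import *
for n in C:
    c=C[n]; Rm=cv2.Rodrigues(c['rvec'])[0]; print(n,topress(-Rm.T@c['tvec']))
a=cv2.imread("pics/side2.png")[240:310,250:330]
cv2.imwrite("pics/c2b.png",cv2.resize(a,None,fx=8,fy=8,interpolation=cv2.INTER_CUBIC))
print(proj("side",w(PP,[(-.1915,.0443,.0608),(-.1857-.006,.0605,.094),(-.1857-.006,.0605,.039),(-.1857-.006,-.0295,.094)])))
E
```

```text
top [-0.26561814 -0.06445163  1.65747299]
side [-0.72226876  0.64843572  1.1044282 ]
[[284.50583407 295.31531862]
 [280.49745836 291.20499846]
 [280.53451353 303.95959551]
 [302.66057039 271.54420829]]
```

View pics/c2b.png

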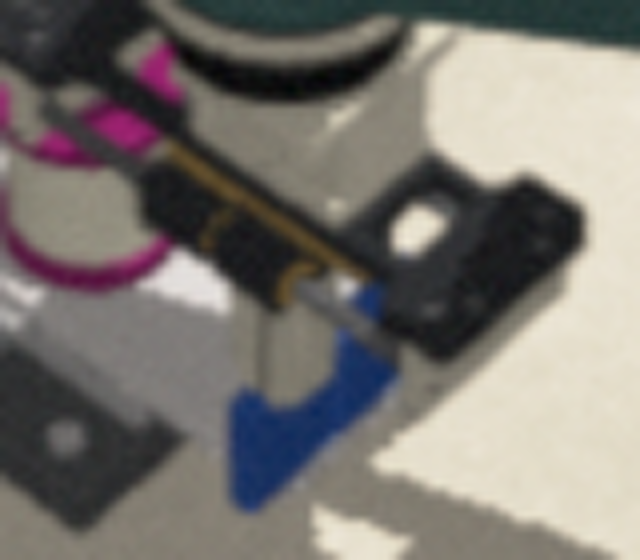

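```bash
python3 - <<'E'
from h import *
ims=[cv2.imread(f"pics/{n}.png") for n in ("side0","side1","side2")]
a=np.hstack([i[225:315,235:325] for i in ims]); 
cv2.imwrite("pics/c2c.png",cv2.resize(a,None,fx=2.9,fy=2.9,interpolation=cv2.INTER_CUBIC))
ims=[cv2.imread(f"pics/{n}.png") for n in ("top0","top1","top2")]
a=np.hstack([i[185:260,240:315] for i in ims]); 
cv2.imwrite("pics/c2d.png",cv2.resize(a,None,fx=3.5,fy=3.5,interpolation=cv2.INTER_CUBIC))
E
```

```text
(no output)
```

View pics/c2c.png

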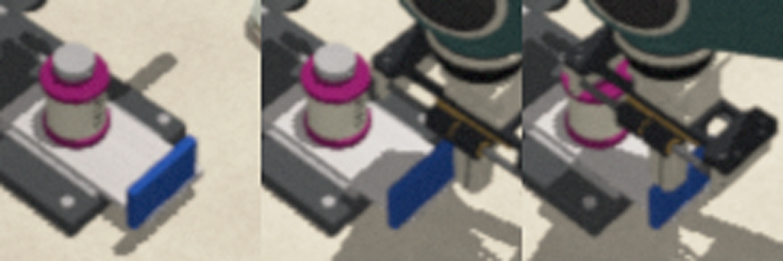

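View pics/c2d.png

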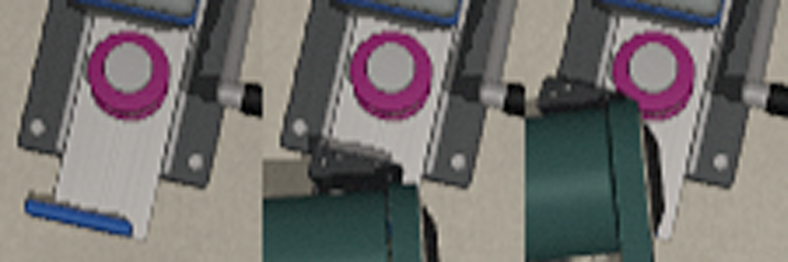

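```bash
python3 - <<'E'
from h import *
o=np.array([250,240])
for P in [(-.2075,.0518,.0608),(-.2075,.0368,.0608),(-.1755,.0518,.0608),(-.1857-.006,.0605,.094),(-.1857-.006,.0605,.039),(-.1857-.006,-.0295,.094)]: print(P,((proj("side",w(PP,[P]))[0]-o)*8).round())
E
python3 - <<'E'
from cell import r
s=r.get_state();print(s['contact_force'],s['torque'],s['joint_torque'].round(2))
E
```

```text
(-0.2075, 0.0518, 0.0608) [297. 482.]
(-0.2075, 0.0368, 0.0608) [327. 455.]
(-0.1755, 0.0518, 0.0608) [226. 430.]
(-0.1917, 0.0605, 0.094) [244. 410.]
(-0.1917, 0.0605, 0.039) [244. 512.]
(-0.1917, -0.0295, 0.094) [421. 252.]
[-0.95537603  0.17138176  0.01694884] [-0.08893756 -0.06332582  0.02212669] [-4.000e-01 -4.896e+01 -6.032e+01  6.000e-02 -1.100e-01 -9.000e-02]
```

```bash
python3 - <<'E'
from h import *
a=cv2.imread("pics/side1.png")[230:310,270:350].copy()
a=cv2.resize(a,None,fx=7,fy=7,interpolation=cv2.INTER_CUBIC)
for P in [(-.2385-.0165,.0078+.0075,.0624),(-.2385-.0165,.0078-.0075,.0624),(-.2385+.0165,.0078+.0075,.0624)]:
    q=(proj("side",w(PP,[P]))[0]-[270,230])*7; print(q); cv2.circle(a,tuple(int(v) for v in q),3,(0,0,255),-1)
cv2.imwrite("pics/c1b.png",a)
E
```

```text
[278.24386157 498.79190714]
[303.32895396 474.96111469]
[211.5168036 452.0540873]
```

View pics/c1b.png

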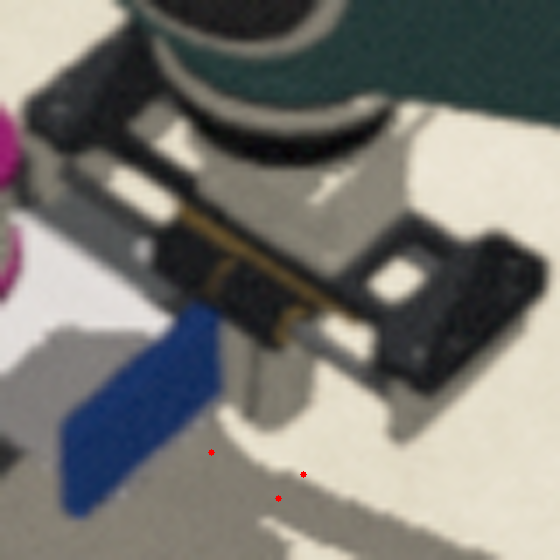

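```bash
python3 - <<'E'
from h import *
for z in (.1464,.186):
  for P in [(-.2385-.094,.0078+.0375,z),(-.2385-.094,.0078-.0375,z),(-.2385+.094,.0078+.0375,z)]:
    q=(proj("side",w(PP,[P]))[0]-[270,230])*7; print(z,q.round())
from cell import r
for n in ("side",):
  c=C[n]; 
  print(proj(n,[(0,0,0),(0.09,0,0),(-.09,0,0),(0,.09,0),(.3,.45,0)]).round())
E
```

```text
0.1464 [406. 525.]
0.1464 [536. 397.]
0.1464 [  6. 249.]
0.186 [414. 453.]
0.186 [546. 325.]
0.186 [  4. 177.]
[[490. 374.]
 [454. 357.]
 [528. 392.]
 [480. 404.]
 [293. 474.]]
```

```bash
python3 - <<'E'
from h import *
a=cv2.imread("pics/top2.png")[180:320,200:340]
a=cv2.resize(a,None,fx=4.2,fy=4.2,interpolation=cv2.INTER_CUBIC)
for dz,col in((0,(0,0,255)),(.04,(0,255,0))):
  for P in [(-.1915+.094,.0443+.0375,.16+dz),(-.1915+.094,.0443-.0375,.16+dz),(-.1915-.094,.0443+.0375,.16+dz),(-.1915-.094,.0443-.0375,.16+dz)]:
    q=(proj("top",w(PP,[P]))[0]-[200,180])*4.2; print(q.round()); cv2.circle(a,tuple(int(v) for v in q),3,col,-1)
cv2.imwrite("pics/c2e.png",a)
E
```

```text
[189. 124.]
[300. 148.]
[125. 402.]
[237. 427.]
[185. 116.]
[298. 140.]
[119. 402.]
[234. 427.]
```

View pics/c2e.png

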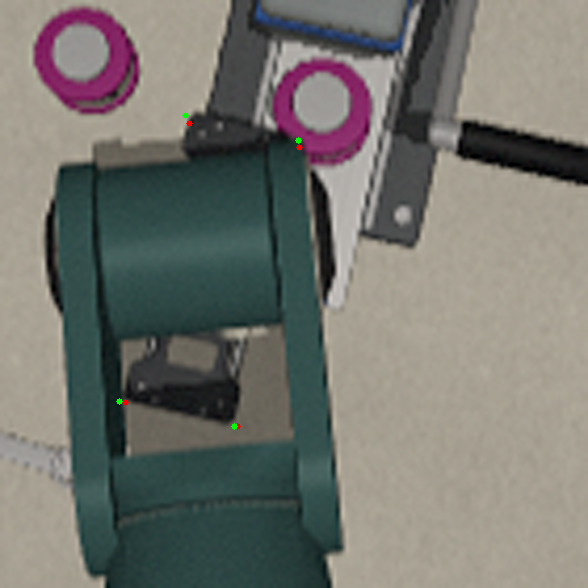

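Request:
drive_tool --moves '[{"dp": [0,-10,0],"delta_rot": [0,0,0]},{"dp": [0,-30,0],"delta_rot": [0,0,0]},{"dp": [0,-50,0],"delta_rot": [0,0,0]},{"dp": [0,-50,8],"delta_rot": [0,0,0]},{"dp": [0,-50,16],"delta_rot": [0,0,0]},{"dp": [0,-50,23],"delta_rot": [0,0,0]},{"dp": [0,-50,30],"delta_rot": [0,0,0]},{"dp": [0,-50,30],"delta_rot": [0,0,0]}]'

```text
clock: 4.3
tool_pos: [0.4837, 0.1027, 0.0295]
ee_rot: [0.773, 0.634, -0.001, -0.001]
contact_force: [0.1, 0.2, -0.3]
grip_width: 0.0004
```

```bash
python3 - <<'E'
from h import *
from cell import r,grab_frame
for n in("side",): cv2.imwrite(f"pics/{n}3.png",grab_frame(n)[:,:,::-1])
s=r.get_state(); t=topress(s['tool_pos']); print(t,s['contact_force'])
a=cv2.imread("pics/side3.png")[240:320,250:330].copy()
a=cv2.resize(a,None,fx=7,fy=7,interpolation=cv2.INTER_CUBIC)
for dz,col in((0,(0,0,255)),(.04,(0,255,0))):
  for P in [(-.0165,+.0075,dz),(-.0165,-.0075,dz),(+.0165,+.0075,dz)]:
    q=(proj("side",w(PP,[t+P]))[0]-[250,240])*7; print(q); cv2.circle(a,tuple(int(v) for v in q),3,col,-1)
cv2.imwrite("pics/c3.png",a)
E
```

```text
[-0.24220474  0.04463748  0.03021368] [-0.2306402   0.51615509  0.14561951]
[360.4930833  544.93174068]
[385.93300282 520.38027417]
[294.5026276  496.76052501]
[363.49922746 481.49275302]
[389.47052026 456.81563626]
[296.05139203 433.09230724]
```

View pics/c3.png

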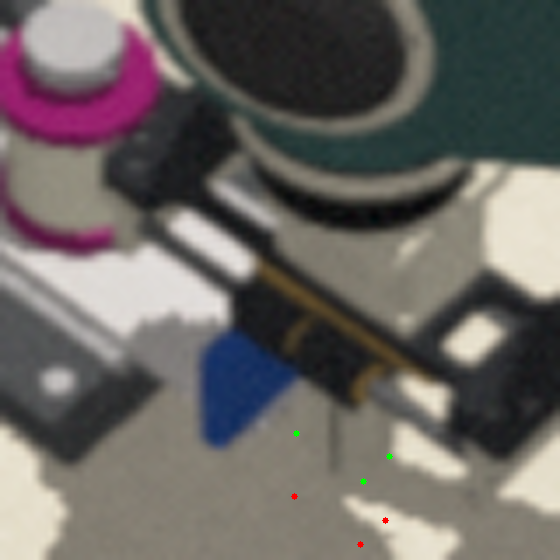

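Request:
drive_tool --moves '[{"dp": [0,8,8],"delta_rot": [0,0,0]},{"dp": [0,16,8],"delta_rot": [0,0,0]},{"dp": [0,24,8],"delta_rot": [0,0,0]},{"dp": [0,30,8],"delta_rot": [0,0,0]},{"dp": [0,36,8],"delta_rot": [0,0,0]},{"dp": [0,42,8],"delta_rot": [0,0,0]},{"dp": [0,48,8],"delta_rot": [0,0,0]},{"dp": [0,54,8],"delta_rot": [0,0,0]}]'

```text
clock: 5.15
tool_pos: [0.5375, 0.0923, 0.023]
ee_rot: [0.773, 0.635, -0.0, -0.0]
contact_force: [-2.7, 2.0, 2.3]
grip_width: 0.0005
```

```bash
python3 - <<'E'
from h import *
from cell import r,grab_frame
for n in("side",): cv2.imwrite(f"pics/{n}4.png",grab_frame(n)[:,:,::-1])
s=r.get_state(); t=topress(s['tool_pos']); print(t,topress(s['contact_force']+[PP[0],PP[1],0]))
a=cv2.imread("pics/side4.png")[210:310,230:330].copy()
a=cv2.resize(a,None,fx=6,fy=6,interpolation=cv2.INTER_CUBIC)
cv2.imwrite("pics/c4.png",a)
E
```

```text
[-0.18690469  0.04453062  0.02304855] [ 0.31744159 -0.30624947  0.1311672 ]
```

View pics/c4.png

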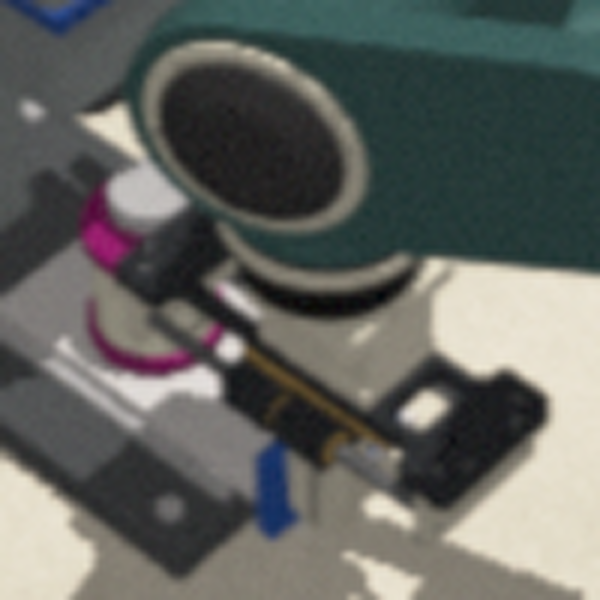

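Request:
drive_tool --moves '[{"dp": [0,6,0],"delta_rot": [0,0,0]},{"dp": [0,12,0],"delta_rot": [0,0,0]},{"dp": [0,18,0],"delta_rot": [0,0,0]},{"dp": [0,22,0],"delta_rot": [0,0,0]},{"dp": [0,25,0],"delta_rot": [0,0,0]},{"dp": [0,28,0],"delta_rot": [0,0,0]},{"dp": [0,31,0],"delta_rot": [0,0,0]},{"dp": [0,33,0],"delta_rot": [0,0,0]}]'

```text
clock: 6.0
tool_pos: [0.5697, 0.086, 0.023]
ee_rot: [0.773, 0.635, 0.0, -0.0]
contact_force: [-2.7, 2.1, 1.6]
grip_width: 0.0005
```

```bash
python3 - <<'E'
from h import *
from cell import r,grab_frame
s=r.get_state(); t=topress(s['tool_pos']); print(t,topress(s['contact_force']+[PP[0],PP[1],0]))
E
```

```text
[-0.15488849  0.0443741   0.02295713] [-3.02054685  1.52264882  1.5794385 ]
```

Close to the stop; finer steps with force reading.

Request:
drive_tool --moves '[{"dp": [0,1,0],"delta_rot": [0,0,0]},{"dp": [0,2,0],"delta_rot": [0,0,0]},{"dp": [0,3,0],"delta_rot": [0,0,0]},{"dp": [0,4,0],"delta_rot": [0,0,0]},{"dp": [0,5,0],"delta_rot": [0,0,0]},{"dp": [0,6,0],"delta_rot": [0,0,0]},{"dp": [0,6,0],"delta_rot": [0,0,0]},{"dp": [0,6,0],"delta_rot": [0,0,0]}]'

```text
clock: 6.8
tool_pos: [0.5755, 0.0846, 0.023]
ee_rot: [0.773, 0.635, 0.0, 0.0]
contact_force: [-0.4, 0.9, -0.0]
grip_width: 0.0006
```

```bash
python3 - <<'E'
from h import *
from cell import r,grab_frame
s=r.get_state(); t=topress(s['tool_pos']); print(t,topress(s['contact_force']+[PP[0],PP[1],0]))
E
```

```text
[-0.14894017  0.04415391  0.02297146] [-0.6130261   0.84659409 -0.03365452]
```

Request:
drive_tool --moves '[{"dp": [0,0.7,0],"delta_rot": [0,0,0]},{"dp": [0,1.4,0],"delta_rot": [0,0,0]},{"dp": [0,2,0],"delta_rot": [0,0,0]},{"dp": [0,2.5,0],"delta_rot": [0,0,0]},{"dp": [0,3,0],"delta_rot": [0,0,0]},{"dp": [0,3.5,0],"delta_rot": [0,0,0]},{"dp": [0,4,0],"delta_rot": [0,0,0]},{"dp": [0,4,0],"delta_rot": [0,0,0]}]'

```text
clock: 7.6
tool_pos: [0.5762, 0.0845, 0.0229]
ee_rot: [0.773, 0.635, -0.003, -0.003]
contact_force: [-34.7, 3.8, 17.8]
grip_width: 0.0005
```

```bash
python3 - <<'E'
from h import *
from cell import r,grab_frame
s=r.get_state(); t=topress(s['tool_pos']); print(t,topress(s['contact_force']+[PP[0],PP[1],0]))
E
```

```text
[-0.14827101  0.04419298  0.02286773] [-34.79784585  -2.84077185  17.75919475]
```

Request:
drive_tool --moves '[{"dp": [0,-10,0],"delta_rot": [0,0,0]},{"dp": [0,-35,0],"delta_rot": [0,0,0]},{"dp": [0,-75,-5],"delta_rot": [0,0,0]},{"dp": [0,-100,-35],"delta_rot": [0,0,0]},{"dp": [-10,-110,-75],"delta_rot": [0,0,0]},{"dp": [-20,-115,-120],"delta_rot": [0,0,0]},{"dp": [-30,-115,-165],"delta_rot": [0,0,0]},{"dp": [-40,-115,-210],"delta_rot": [0,0,0]}]'

```text
clock: 8.4
tool_pos: [0.4582, 0.0667, 0.2351]
ee_rot: [0.773, 0.635, 0.0, 0.001]
contact_force: [0.9, -0.1, 0.6]
grip_width: 0.0007
```

```bash
python3 - <<'E'
from h import *
from cell import r,grab_frame
s=r.get_state(); t=topress(s['tool_pos']); print(t,s['joints'].round(2),s['contact_force'])
tgt(pw(-.13,-.16,.37),YAW)
for n in("top","side"): cv2.imwrite(f"pics/{n}5.png",grab_frame(n)[:,:,::-1])
a=cv2.imread("pics/side5.png")[150:330,180:360]; b=cv2.imread("pics/top5.png")[115:295,205:385]
cv2.imwrite("pics/c5.png",cv2.resize(np.hstack([a,b]),None,fx=2.2,fy=2.2,interpolation=cv2.INTER_CUBIC))
E
```

```text
[-0.26069347  0.00437543  0.23511179] [ 0.09 -0.36  1.8  -0.    1.71  0.29] [ 0.86254132 -0.118772    0.60192921]
dp [-163.6  131.8 -134.7] rot [ 0.08 -0.01 -0.31]
```

View pics/c5.png

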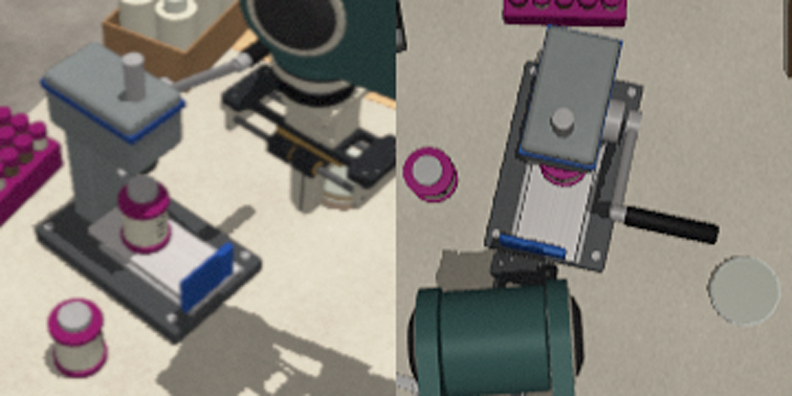

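```bash
python3 - <<'E'
from h import *
print(proj("side",w(PP,[(-.131,.0605,.094),(-.131,.0605,.039),(-.131,-.0295,.094),(0,0,.134)])),"\n",proj("top",w(PP,[(-.125,.0605,.094),(-.125,-.0295,.094)])))
t=np.array([-.2607,.0044,.2351])
a=cv2.imread("pics/side5.png")[190:270,290:370].copy()
a=cv2.resize(a,None,fx=7,fy=7,interpolation=cv2.INTER_CUBIC)
for dz,col in((0,(0,0,255)),(.02,(255,0,0)),(.04,(0,255,0))):
  for P in [(-.0165,+.0075,dz),(-.0165,-.0075,dz),(+.0165,+.0075,dz)]:
    q=(proj("side",w(PP,[t+P]))[0]-[290,190])*7; cv2.circle(a,tuple(int(v) for v in q),3,col,-1)
cv2.imwrite("pics/c5b.png",a)
b=cv2.imread("pics/side5.png")[215:305,225:315];c=cv2.imread("pics/top5.png")[180:270,230:320]
cv2.imwrite("pics/c5c.png",cv2.resize(np.hstack([b,c]),None,fx=4.4,fy=4.4,interpolation=cv2.INTER_CUBIC))
E
```

```text
[[263.61581203 279.14122015]
 [264.12758117 291.95144146]
 [285.89729235 260.34961109]
 [244.21151418 233.45712729]] 
 [[251.73616664 223.12400436]
 [282.01954259 229.72514626]]
```

View pics/c5b.png

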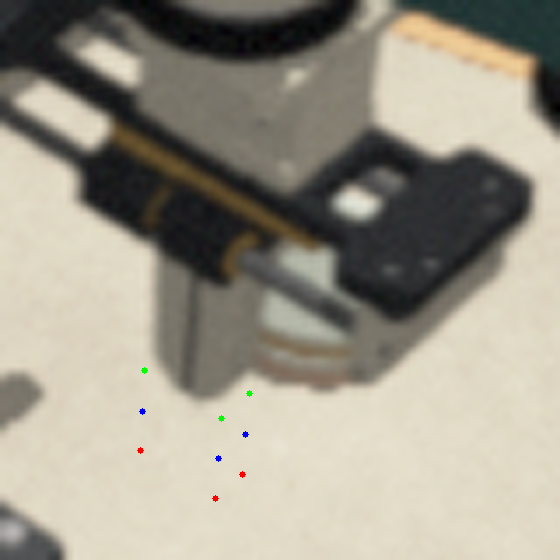

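View pics/c5c.png

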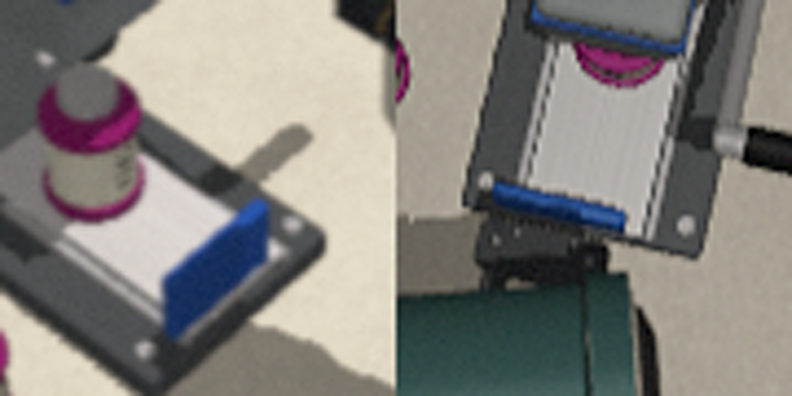

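Request:
drive_tool --moves '[{"dp": [-10,5,-40],"delta_rot": [0,0,0]},{"dp": [-30,15,-80],"delta_rot": [0,0,0]},{"dp": [-60,25,-115],"delta_rot": [0,0,0]},{"dp": [-95,45,-135],"delta_rot": [0,0,0]},{"dp": [-130,80,-135],"delta_rot": [0,0,0]},{"dp": [-155,120,-135],"delta_rot": [0,0,0]},{"dp": [-164,155,-135],"delta_rot": [0,0,0]},{"dp": [-164,166,-135],"delta_rot": [0,0,0]}]' --jaw 1 --squeeze 60

```text
clock: 9.3
tool_pos: [0.5917, -0.1281, 0.3657]
ee_rot: [0.774, 0.634, -0.001, -0.001]
contact_force: [0.1, 0.8, -0.3]
grip_width: 0.0596
```

```bash
python3 - <<'E'
from h import *
from cell import r,grab_frame
s=r.get_state(); t=topress(s['tool_pos']); print(t,s['joints'].round(2),s['contact_force'],s['grip_width'])
for n in("top","side"): cv2.imwrite(f"pics/{n}6.png",grab_frame(n)[:,:,::-1])
a=cv2.imread("pics/side6.png")[110:260,230:380]; b=cv2.imread("pics/top6.png")[165:315,245:395]
s_=2.6
o=[(230,110),(245,165)]
im=[]
for n,i,oo in(("side",a,o[0]),("top",b,o[1])):
  i=cv2.resize(i,None,fx=s_,fy=s_,interpolation=cv2.INTER_CUBIC)
  for dz,col in((0,(0,0,255)),(.04,(0,255,0))):
   for P in [(-.064,.0075,dz),(-.0465,.0075,dz),(.064,.0075,dz),(.0465,.0075,dz)]:
    q=(proj(n,w(PP,[t+P]))[0]-oo)*s_; cv2.circle(i,tuple(int(v) for v in q),2,col,-1)
  im.append(i)
cv2.imwrite("pics/c6.png",np.hstack(im))
E
```

```text
[-0.09283089 -0.16169981  0.36565768] [-0.26 -0.02  1.3  -0.    1.87 -0.06] [ 0.1462506   0.81165563 -0.34850031] 0.05962341516756306
```

View pics/c6.png

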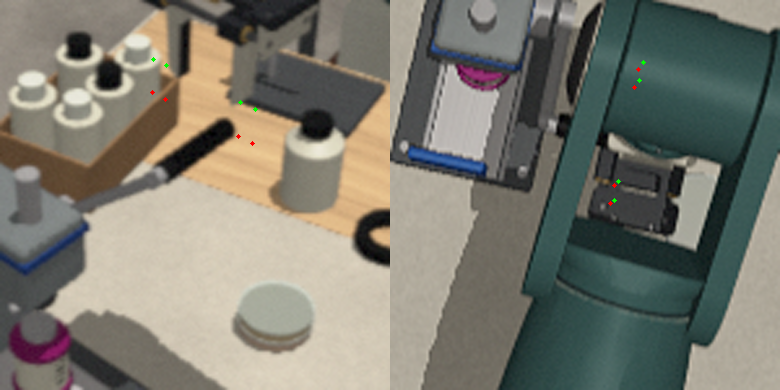

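```bash
python3 - <<'E'
from h import *
t=np.array([-.09283,-.1617,.36566])
i=cv2.imread("pics/side6.png")[105:205,270:370]; i=cv2.resize(i,None,fx=6,fy=6,interpolation=cv2.INTER_CUBIC)
for dz,col in((0,(0,0,255)),(.04,(0,255,0)),(.05,(255,0,0))):
   for P in [(-.0473,.0075,dz),(-.0298,.0075,dz),(-.0473,-.0075,dz),(.0473,.0075,dz),(.0298,.0075,dz)]:
    q=(proj("side",w(PP,[t+P]))[0]-(270,105))*6; cv2.circle(i,tuple(int(v) for v in q),3,col,-1)
cv2.imwrite("pics/c6b.png",i)
E
```

```text
(no output)
```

View pics/c6b.png

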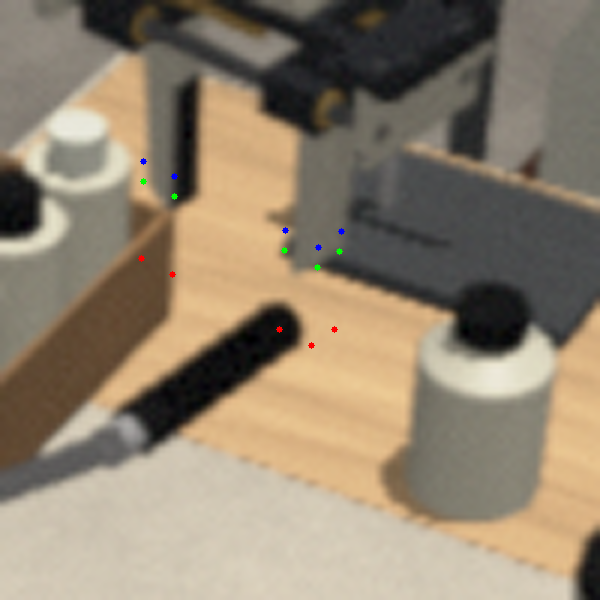

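Request:
drive_tool --moves '[{"dp": [0,0,0],"delta_rot": [0,0,0]},{"dp": [0,1,0],"delta_rot": [0,0,0]},{"dp": [0,2,10],"delta_rot": [0,0,0]},{"dp": [0,2,25],"delta_rot": [0,0,0]},{"dp": [0,2,42],"delta_rot": [0,0,0]},{"dp": [0,2,60],"delta_rot": [0,0,0]},{"dp": [0,2,78],"delta_rot": [0,0,0]},{"dp": [0,2,90],"delta_rot": [0,0,0]}]'

```text
clock: 10.2
tool_pos: [0.5909, -0.1261, 0.2754]
ee_rot: [0.773, 0.635, -0.001, -0.001]
contact_force: [0.3, 0.1, -0.6]
grip_width: 0.093
```

```bash
python3 - <<'E'
from h import *
from cell import r,grab_frame
s=r.get_state(); t=topress(s['tool_pos']); print(t,s['contact_force'],s['grip_width'])
for n in("side",): cv2.imwrite(f"pics/{n}7.png",grab_frame(n)[:,:,::-1])
i=cv2.imread("pics/side7.png")[105:205,270:370]; i=cv2.resize(i,None,fx=6,fy=6,interpolation=cv2.INTER_CUBIC)
cv2.imwrite("pics/c7.png",i)
E
```

```text
[-0.09398449 -0.15983783  0.27539578] [ 0.34337675  0.11577111 -0.57695928] 0.09296008516233646
```

View pics/c7.png

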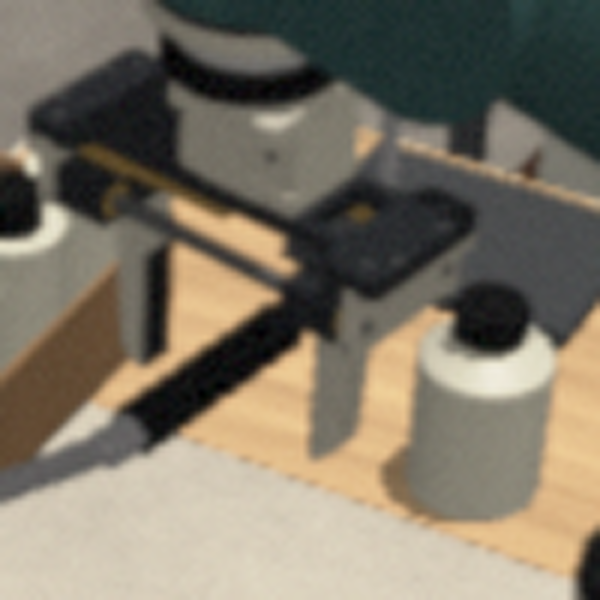

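Request:
drive_tool --moves '[{"dp": [0,0,0],"delta_rot": [0,0,0]},{"dp": [0,0,0],"delta_rot": [0,0,0]},{"dp": [0,0,0],"delta_rot": [0,0,0]},{"dp": [0,0,0],"delta_rot": [0,0,0]},{"dp": [0,0,0],"delta_rot": [0,0,0]},{"dp": [0,0,0],"delta_rot": [0,0,0]},{"dp": [0,0,0],"delta_rot": [0,0,0]},{"dp": [0,0,0],"delta_rot": [0,0,0]}]' --jaw 0 --squeeze 60

```text
clock: 11.05
tool_pos: [0.5916, -0.1264, 0.2779]
ee_rot: [0.773, 0.635, 0.0, -0.0]
contact_force: [-1.1, -0.1, 0.0]
grip_width: 0.0337
```

```bash
python3 - <<'E'
from h import *
from cell import r,grab_frame
s=r.get_state(); t=topress(s['tool_pos']); print(t,topress(s['contact_force']+[PP[0],PP[1],0]),s['torque'],s['grip_width'])
E
```

```text
[-0.09321561 -0.16001253  0.27794306] [-1.04053885 -0.34492586  0.00409499] [-0.07598977 -0.08295647 -0.00992964] 0.033685609061444896
```

Request:
drive_tool --moves '[{"dp": [0,0,0],"delta_rot": [0,0,0]},{"dp": [0,0,0],"delta_rot": [0,0,0]},{"dp": [0,0,0],"delta_rot": [0,0,0]},{"dp": [0,0,0],"delta_rot": [0,0,0]},{"dp": [0,0,0],"delta_rot": [0,0,0]},{"dp": [0,0,0],"delta_rot": [0,0,0]},{"dp": [0,0,0],"delta_rot": [0,0,0]},{"dp": [0,0,0],"delta_rot": [0,0,0]}]'

```text
clock: 11.85
tool_pos: [0.5919, -0.1265, 0.278]
ee_rot: [0.773, 0.635, 0.0, 0.0]
contact_force: [4.9, -1.1, -0.7]
grip_width: 0.0228
```

```bash
python3 - <<'E'
from h import *
from cell import r,grab_frame
s=r.get_state(); t=topress(s['tool_pos']); print(t,topress(s['contact_force']+[PP[0],PP[1],0]),s['torque'],s['grip_width'])
for th in np.arange(0,1.2,.05):
    a=np.radians(42)-th; print(round(th,2), (-.17*(np.cos(a)-np.cos(np.radians(42)))*1000).round(1), (.17*(np.sin(np.radians(42))-np.sin(a))*1000).round(1))
E
```

```text
[-0.09286763 -0.16005662  0.27804189] [ 4.99129759 -0.10831114 -0.74183135] [-0.24538903 -0.96965735  0.02231731] 0.022848655910519974
0.0 -0.0 0.0
0.05 -5.5 6.5
0.1 -10.7 13.2
0.15 -15.6 20.2
0.2 -20.1 27.4
0.25 -24.2 34.8
0.3 -28.0 42.4
0.35 -31.3 50.2
0.4 -34.3 58.2
0.45 -36.9 66.3
0.5 -39.1 74.5
0.55 -40.8 82.8
0.6 -42.2 91.2
0.65 -43.1 99.7
0.7 -43.6 108.1
0.75 -43.6 116.6
0.8 -43.3 125.1
0.85 -42.5 133.6
0.9 -41.3 142.0
0.95 -39.7 150.3
1.0 -37.6 158.6
1.05 -35.2 166.7
1.1 -32.3 174.7
1.15 -29.1 182.6
```

Request:
drive_tool --moves '[{"dp": [0,-2,2.5],"delta_rot": [0,0,0]},{"dp": [0,-5.5,6.5],"delta_rot": [0,0,0]},{"dp": [0,-10.7,13.2],"delta_rot": [0,0,0]},{"dp": [0,-15.6,20.2],"delta_rot": [0,0,0]},{"dp": [0,-20.1,27.4],"delta_rot": [0,0,0]},{"dp": [0,-24.2,34.8],"delta_rot": [0,0,0]},{"dp": [0,-28,42.4],"delta_rot": [0,0,0]},{"dp": [0,-28,42.4],"delta_rot": [0,0,0]}]'

```text
clock: 12.65
tool_pos: [0.5643, -0.1211, 0.2349]
ee_rot: [0.773, 0.635, 0.0, 0.0]
contact_force: [8.8, -2.4, -0.2]
grip_width: 0.0227
```

```bash
cat > st.py <<'E'
from h import *
from cell import r
s=r.get_state(); t=topress(s['tool_pos']); f=topress(s['contact_force']+[PP[0],PP[1],0])
# grasp pt relative to hinge, referenced to home TCP (-.0926,.278)
gx=t[0]+.0926-.1263; gz=t[2]-.278+.1138
a=np.arctan2(gz,-gx); th=np.radians(42)-a
print(round(s['clock'],2),t.round(4),f.round(2),'w',round(s['grip_width'],4),'th',th.round(4),'rad',np.hypot(gx,gz).round(4),'Ft',(f[0]*np.sin(a)+f[2]*np.cos(a)).round(2),'Frad',(-f[0]*np.cos(a)+f[2]*np.sin(a)).round(2))
E
python3 st.py
```

```text
12.65 [-0.1211 -0.16    0.2349] [ 9.1  -0.67 -0.17] w 0.0227 th 0.3045 rad 0.1702 Ft 3.63 Frad -8.35
```

Request:
drive_tool --moves '[{"dp": [0,-2.0,7.8],"delta_rot": [0,0,0]},{"dp": [0,-4.7,15.8],"delta_rot": [0,0,0]},{"dp": [0,-7.3,23.9],"delta_rot": [0,0,0]},{"dp": [0,-9.5,32.1],"delta_rot": [0,0,0]},{"dp": [0,-11.2,40.4],"delta_rot": [0,0,0]},{"dp": [0,-12.6,48.8],"delta_rot": [0,0,0]},{"dp": [0,-12.6,48.8],"delta_rot": [0,0,0]},{"dp": [0,-12.6,48.8],"delta_rot": [0,0,0]}]'

```text
clock: 13.45
tool_pos: [0.5509, -0.1185, 0.1871]
ee_rot: [0.773, 0.635, -0.001, -0.0]
contact_force: [-8.2, -0.1, 6.1]
grip_width: 0.0225
```

```bash
python3 st.py
```

```text
13.45 [-0.1346 -0.16    0.1871] [-8.04 -1.63  6.07] w 0.0225 th 0.5981 rad 0.1699 Ft 4.94 Frad 8.78
```

Request:
drive_tool --moves '[{"dp": [0,-0.8,4.2],"delta_rot": [0,0,0]},{"dp": [0,-1.3,8.5],"delta_rot": [0,0,0]},{"dp": [0,-1.6,12.7],"delta_rot": [0,0,0]},{"dp": [0,-1.8,16.9],"delta_rot": [0,0,0]},{"dp": [0,-1.8,21.1],"delta_rot": [0,0,0]},{"dp": [0,-1.8,25.4],"delta_rot": [0,0,0]},{"dp": [0,-1.8,25.4],"delta_rot": [0,0,0]},{"dp": [0,-1.8,25.4],"delta_rot": [0,0,0]}]'

```text
clock: 14.25
tool_pos: [0.5495, -0.1182, 0.1618]
ee_rot: [0.773, 0.635, -0.0, -0.0]
contact_force: [-6.6, -1.2, 5.0]
grip_width: 0.0228
```

```bash
python3 st.py
python3 - <<'E'
from h import *
from cell import grab_frame
cv2.imwrite("pics/side8.png",grab_frame("side")[:,:,::-1])
i=cv2.imread("pics/side8.png")[180:290,200:310]; i=cv2.resize(i,None,fx=5.4,fy=5.4,interpolation=cv2.INTER_CUBIC)
cv2.imwrite("pics/c8.png",i)
E
```

```text
14.25 [-0.1361 -0.16    0.1618] [-6.23 -2.46  4.96] w 0.0228 th 0.7474 rad 0.1698 Ft 5.05 Frad 6.16
```

View pics/c8.png

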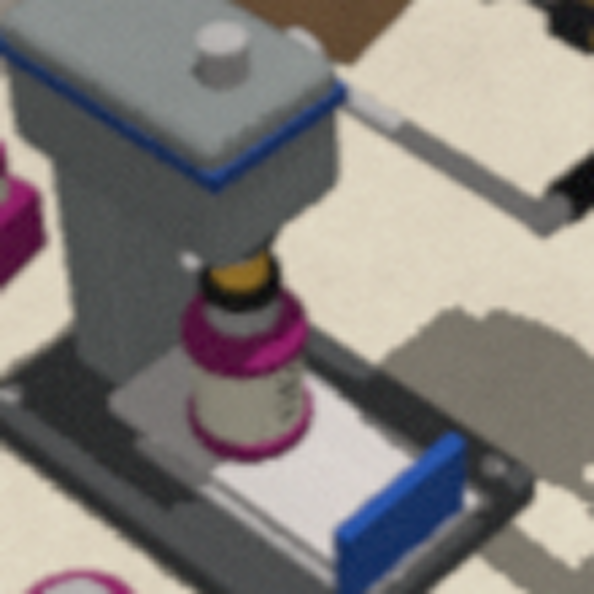

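Request:
drive_tool --moves '[{"dp": [0,0,3.4],"delta_rot": [0,0,0]},{"dp": [0,0.0,6.8],"delta_rot": [0,0,0]},{"dp": [0,0.1,10.2],"delta_rot": [0,0,0]},{"dp": [0,0.4,13.6],"delta_rot": [0,0,0]},{"dp": [0,0.7,17],"delta_rot": [0,0,0]},{"dp": [0,0.7,17],"delta_rot": [0,0,0]},{"dp": [0,0.7,17],"delta_rot": [0,0,0]},{"dp": [0,0.7,17],"delta_rot": [0,0,0]}]'

```text
clock: 15.1
tool_pos: [0.5506, -0.1184, 0.145]
ee_rot: [0.773, 0.635, -0.0, 0.0]
contact_force: [-4.0, -1.6, 4.7]
grip_width: 0.0227
```

```bash
python3 st.py
```

```text
15.1 [-0.135 -0.16   0.145] [-3.59 -2.28  4.69] w 0.0227 th 0.8465 rad 0.1698 Ft 5.07 Frad 3.04
```

Request:
drive_tool --moves '[{"dp": [0,0.2,2.5],"delta_rot": [0,0,0]},{"dp": [0,0.5,5],"delta_rot": [0,0,0]},{"dp": [0,0.9,7.5],"delta_rot": [0,0,0]},{"dp": [0,1.3,10],"delta_rot": [0,0,0]},{"dp": [0,1.7,12.5],"delta_rot": [0,0,0]},{"dp": [0,1.7,12.5],"delta_rot": [0,0,0]},{"dp": [0,1.7,12.5],"delta_rot": [0,0,0]},{"dp": [0,1.7,12.5],"delta_rot": [0,0,0]}]'

```text
clock: 15.9
tool_pos: [0.5524, -0.1188, 0.1328]
ee_rot: [0.773, 0.635, 0.0, 0.0]
contact_force: [-3.7, -1.3, 7.0]
grip_width: 0.0222
```

```bash
python3 st.py
```

```text
15.9 [-0.1331 -0.16    0.1328] [-3.35 -1.96  7.05] w 0.0222 th 0.9191 rad 0.1697 Ft 7.55 Frad 1.99
```

Request:
drive_tool --moves '[{"dp": [0,0.4,2],"delta_rot": [0,0,0]},{"dp": [0,0.8,4],"delta_rot": [0,0,0]},{"dp": [0,1.2,6],"delta_rot": [0,0,0]},{"dp": [0,1.7,8],"delta_rot": [0,0,0]},{"dp": [0,2.2,10],"delta_rot": [0,0,0]},{"dp": [0,2.2,10],"delta_rot": [0,0,0]},{"dp": [0,2.2,10],"delta_rot": [0,0,0]},{"dp": [0,2.2,10],"delta_rot": [0,0,0]}]'

```text
clock: 16.7
tool_pos: [0.5546, -0.1192, 0.123]
ee_rot: [0.773, 0.635, 0.0, 0.0]
contact_force: [-5.3, -0.4, 9.8]
grip_width: 0.0228
```

```bash
python3 st.py
```

```text
16.7 [-0.1309 -0.16    0.123 ] [-5.13 -1.44  9.75] w 0.0228 th 0.9782 rad 0.1697 Ft 10.71 Frad 2.61
```

Request:
drive_tool --moves '[{"dp": [0,0.5,2],"delta_rot": [0,0,0]},{"dp": [0,1.1,4],"delta_rot": [0,0,0]},{"dp": [0,1.7,6],"delta_rot": [0,0,0]},{"dp": [0,2.3,8],"delta_rot": [0,0,0]},{"dp": [0,3,10],"delta_rot": [0,0,0]},{"dp": [0,3,10],"delta_rot": [0,0,0]},{"dp": [0,3,10],"delta_rot": [0,0,0]},{"dp": [0,3,10],"delta_rot": [0,0,0]}]'

```text
clock: 17.5
tool_pos: [0.5573, -0.1198, 0.1131]
ee_rot: [0.773, 0.635, -0.0, 0.0]
contact_force: [-8.0, -0.0, 11.7]
grip_width: 0.0227
```

```bash
python3 st.py
```

```text
17.5 [-0.1281 -0.16    0.1131] [-7.86 -1.55 11.72] w 0.0227 th 1.0387 rad 0.1697 Ft 13.54 Frad 3.97
```

Request:
drive_tool --moves '[{"dp": [0,0,0],"delta_rot": [0,0,0]},{"dp": [0,0,0],"delta_rot": [0,0,0]},{"dp": [0,0,0],"delta_rot": [0,0,0]},{"dp": [0,0,0],"delta_rot": [0,0,0]},{"dp": [0,0,0],"delta_rot": [0,0,0]},{"dp": [0,0,0],"delta_rot": [0,0,0]},{"dp": [0,0,0],"delta_rot": [0,0,0]},{"dp": [0,0,0],"delta_rot": [0,0,0]}]'

```text
clock: 18.3
tool_pos: [0.5573, -0.1198, 0.1131]
ee_rot: [0.773, 0.635, -0.0, 0.0]
contact_force: [-8.4, 0.5, 11.8]
grip_width: 0.0228
```

```bash
python3 st.py
python3 - <<'E'
from h import *
from cell import grab_frame
cv2.imwrite("pics/side9.png",grab_frame("side")[:,:,::-1])
i=cv2.imread("pics/side9.png")[180:290,200:310]; i=cv2.resize(i,None,fx=5.4,fy=5.4,interpolation=cv2.INTER_CUBIC)
cv2.imwrite("pics/c9.png",i)
E
```

```text
18.3 [-0.1282 -0.16    0.1131] [-8.32 -1.09 11.8 ] w 0.0228 th 1.0386 rad 0.1697 Ft 13.76 Frad 4.38
```

View pics/c9.png

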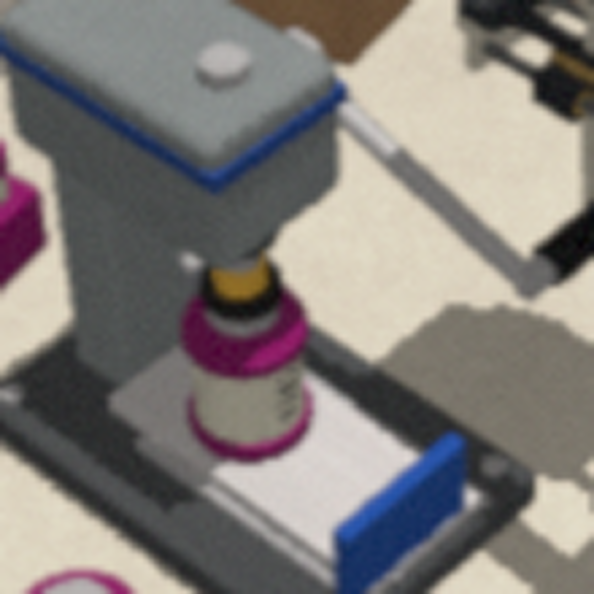

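Request:
drive_tool --moves '[{"dp": [0,0,0],"delta_rot": [0,0,0]},{"dp": [0,0,0],"delta_rot": [0,0,0]},{"dp": [0,0,0],"delta_rot": [0,0,0]},{"dp": [0,0,0],"delta_rot": [0,0,0]},{"dp": [0,0,0],"delta_rot": [0,0,0]},{"dp": [0,0,0],"delta_rot": [0,0,0]},{"dp": [0,0,0],"delta_rot": [0,0,0]},{"dp": [0,0,0],"delta_rot": [0,0,0]}]'

```text
clock: 19.15
tool_pos: [0.5573, -0.1198, 0.1131]
ee_rot: [0.773, 0.635, -0.0, 0.0]
contact_force: [-7.5, 0.1, 11.8]
grip_width: 0.0231
```

```bash
python3 st.py
```

```text
19.15 [-0.1281 -0.16    0.1131] [-7.36 -1.31 11.82] w 0.0231 th 1.0386 rad 0.1697 Ft 13.48 Frad 3.46
```

Request:
drive_tool --moves '[{"dp": [0,0,0],"delta_rot": [0,0,0]},{"dp": [0,0,0],"delta_rot": [0,0,0]},{"dp": [0,0,0],"delta_rot": [0,0,0]},{"dp": [0,0,0],"delta_rot": [0,0,0]},{"dp": [0,0,0],"delta_rot": [0,0,0]},{"dp": [0,0,0],"delta_rot": [0,0,0]},{"dp": [0,0,0],"delta_rot": [0,0,0]},{"dp": [0,0,0],"delta_rot": [0,0,0]}]'

```text
clock: 19.95
tool_pos: [0.5573, -0.1197, 0.1132]
ee_rot: [0.773, 0.635, -0.0, 0.0]
contact_force: [-8.1, -0.0, 11.4]
grip_width: 0.0229
```

```bash
python3 st.py
```

```text
19.95 [-0.1281 -0.16    0.1132] [-7.95 -1.53 11.45] w 0.0229 th 1.0384 rad 0.1697 Ft 13.31 Frad 4.14
```

Request:
drive_tool --moves '[{"dp": [0,-0.9,-3],"delta_rot": [0,0,0]},{"dp": [0,-1.8,-6.2],"delta_rot": [0,0,0]},{"dp": [0,-3.1,-11.2],"delta_rot": [0,0,0]},{"dp": [0,-4.2,-16.2],"delta_rot": [0,0,0]},{"dp": [0,-5.2,-21.2],"delta_rot": [0,0,0]},{"dp": [0,-6.0,-26.2],"delta_rot": [0,0,0]},{"dp": [0,-6.7,-31.2],"delta_rot": [0,0,0]},{"dp": [0,-7.2,-36.3],"delta_rot": [0,0,0]}]'

```text
clock: 20.75
tool_pos: [0.5502, -0.1184, 0.1487]
ee_rot: [0.773, 0.635, -0.0, 0.0]
contact_force: [-4.3, -2.4, 3.2]
grip_width: 0.0228
```

```bash
python3 st.py
python3 - <<'E'
import numpy as np
X=lambda th:-170*(np.cos(np.radians(42)-th)-np.cos(np.radians(42)));Z=lambda th:170*(np.sin(np.radians(42))-np.sin(np.radians(42)-th))
for a,st,n in((.825,.04,8),(.505,.04,8),(.185,.03,6)):
  for k in range(1,n+1): print(round(a-st*k,3),(X(a-st*k)-X(a)).round(1),(Z(a-st*k)-Z(a)).round(1))
E
```

```text
20.75 [-0.1354 -0.16    0.1487] [-3.74 -3.13  3.23] w 0.0228 th 0.8247 rad 0.1698 Ft 3.56 Frad 3.43
0.785 -0.5 -6.8
0.745 -0.7 -13.6
0.705 -0.7 -20.4
0.665 -0.3 -27.2
0.625 0.3 -33.9
0.585 1.1 -40.7
0.545 2.3 -47.4
0.505 3.7 -54.0
0.465 1.7 -6.6
0.425 3.6 -13.1
0.385 5.8 -19.5
0.345 8.2 -25.9
0.305 10.9 -32.1
0.265 13.9 -38.3
0.225 17.1 -44.3
0.185 20.5 -50.1
0.155 2.7 -4.3
0.125 5.6 -8.5
0.095 8.5 -12.7
0.065 11.6 -16.7
0.035 14.9 -20.7
0.005 18.2 -24.5
```

Request:
drive_tool --moves '[{"dp": [0,-0.5,-6.8],"delta_rot": [0,0,0]},{"dp": [0,-0.7,-13.6],"delta_rot": [0,0,0]},{"dp": [0,-0.7,-20.4],"delta_rot": [0,0,0]},{"dp": [0,-0.3,-27.2],"delta_rot": [0,0,0]},{"dp": [0,0.3,-33.9],"delta_rot": [0,0,0]},{"dp": [0,1.1,-40.7],"delta_rot": [0,0,0]},{"dp": [0,2.3,-47.4],"delta_rot": [0,0,0]},{"dp": [0,3.7,-54],"delta_rot": [0,0,0]}]'

```text
clock: 21.55
tool_pos: [0.5537, -0.119, 0.2028]
ee_rot: [0.773, 0.635, -0.0, -0.0]
contact_force: [-6.0, -2.1, 4.6]
grip_width: 0.0225
```

```bash
python3 st.py
```

```text
21.55 [-0.1318 -0.16    0.2028] [-5.52 -3.24  4.61] w 0.0225 th 0.5037 rad 0.1699 Ft 3.23 Frad 6.42
```

Request:
drive_tool --moves '[{"dp": [0,1.7,-6.6],"delta_rot": [0,0,0]},{"dp": [0,3.5,-13.1],"delta_rot": [0,0,0]},{"dp": [0,5.6,-19.5],"delta_rot": [0,0,0]},{"dp": [0,8,-25.9],"delta_rot": [0,0,0]},{"dp": [0,10.6,-32.1],"delta_rot": [0,0,0]},{"dp": [0,13.5,-38.3],"delta_rot": [0,0,0]},{"dp": [0,16.7,-44.3],"delta_rot": [0,0,0]},{"dp": [0,20,-50.1],"delta_rot": [0,0,0]}]'

```text
clock: 22.35
tool_pos: [0.5738, -0.1229, 0.253]
ee_rot: [0.773, 0.635, 0.0, 0.0]
contact_force: [-4.2, -2.6, 5.0]
grip_width: 0.0224
```

```bash
python3 st.py
```

```text
22.35 [-0.1113 -0.16    0.253 ] [-3.61 -3.36  4.99] w 0.0224 th 0.1838 rad 0.17 Ft 2.37 Frad 5.68
```

Request:
drive_tool --moves '[{"dp": [0,2.6,-4.3],"delta_rot": [0,0,0]},{"dp": [0,5.4,-8.5],"delta_rot": [0,0,0]},{"dp": [0,8.3,-12.7],"delta_rot": [0,0,0]},{"dp": [0,11.4,-16.7],"delta_rot": [0,0,0]},{"dp": [0,14.6,-20.7],"delta_rot": [0,0,0]},{"dp": [0,17.8,-24.5],"delta_rot": [0,0,0]},{"dp": [0,18.3,-25],"delta_rot": [0,0,0]},{"dp": [0,18.3,-25],"delta_rot": [0,0,0]}]'

```text
clock: 23.15
tool_pos: [0.592, -0.1265, 0.2779]
ee_rot: [0.773, 0.635, 0.0, 0.0]
contact_force: [-3.0, -3.2, 6.5]
grip_width: 0.0228
```

```bash
python3 st.py
```

```text
23.15 [-0.0928 -0.16    0.2779] [-2.38 -3.73  6.49] w 0.0228 th 0.0011 rad 0.1701 Ft 3.23 Frad 6.11
```

Request:
drive_tool --moves '[{"dp": [0,0,0],"delta_rot": [0,0,0]},{"dp": [0,0,0],"delta_rot": [0,0,0]},{"dp": [0,0,0],"delta_rot": [0,0,0]},{"dp": [0,0,0],"delta_rot": [0,0,0]},{"dp": [0,0,0],"delta_rot": [0,0,0]},{"dp": [0,0,0],"delta_rot": [0,0,0]},{"dp": [0,0,0],"delta_rot": [0,0,0]},{"dp": [0,0,0],"delta_rot": [0,0,0]}]' --jaw 1

```text
clock: 23.95
tool_pos: [0.5916, -0.1264, 0.2772]
ee_rot: [0.773, 0.635, -0.0, -0.0]
contact_force: [-0.7, 0.4, -0.3]
grip_width: 0.0823
```

```bash
python3 st.py
```

```text
23.95 [-0.0932 -0.16    0.2772] [-0.8   0.26 -0.27] w 0.0823 th 0.0055 rad 0.17 Ft -0.73 Frad 0.42
```

Clear of the bar; rise straight up, then back off.

Request:
drive_tool --moves '[{"dp": [0,0,0],"delta_rot": [0,0,0]},{"dp": [0,0,-10],"delta_rot": [0,0,0]},{"dp": [0,0,-30],"delta_rot": [0,0,0]},{"dp": [0,0,-55],"delta_rot": [0,0,0]},{"dp": [0,0,-80],"delta_rot": [0,0,0]},{"dp": [0,0,-105],"delta_rot": [0,0,0]},{"dp": [0,-15,-115],"delta_rot": [0,0,0]},{"dp": [0,-40,-115],"delta_rot": [0,0,0]}]'

```text
clock: 24.75
tool_pos: [0.5521, -0.1186, 0.3933]
ee_rot: [0.773, 0.635, 0.0, 0.0]
contact_force: [-0.8, -0.3, 0.0]
grip_width: 0.0931
```

Request:
drive_tool --moves '[{"dp": [0,-20,0],"delta_rot": [0,0,0]},{"dp": [0,-40,0],"delta_rot": [0,0,0]},{"dp": [0,-60,0],"delta_rot": [0,0,0]},{"dp": [0,-80,0],"delta_rot": [0,0,0]},{"dp": [0,-95,0],"delta_rot": [0,0,0]},{"dp": [0,-100,0],"delta_rot": [0,0,0]},{"dp": [0,-100,0],"delta_rot": [0,0,0]},{"dp": [0,-100,0],"delta_rot": [0,0,0]}]'

```text
clock: 25.55
tool_pos: [0.4544, -0.0992, 0.3921]
ee_rot: [0.773, 0.635, -0.0, -0.0]
contact_force: [-0.3, -1.3, 0.1]
grip_width: 0.0932
```

```bash
python3 st.py; python3 - <<'E'
from h import *
from cell import grab_frame
for n in("top","side"): cv2.imwrite(f"pics/{n}10.png",grab_frame(n)[:,:,::-1])
a=cv2.imread("pics/side10.png")[130:310,180:360]; b=cv2.imread("pics/top10.png")[115:295,205:385]
cv2.imwrite("pics/c10.png",cv2.resize(np.hstack([a,b]),None,fx=2.2,fy=2.2,interpolation=cv2.INTER_CUBIC))
E
```

```text
25.55 [-0.2331 -0.1593  0.3921] [-0.05 -1.38  0.09] w 0.0932 th 0.0261 rad 0.3508 Ft 0.03 Frad 0.09
```

View pics/c10.png

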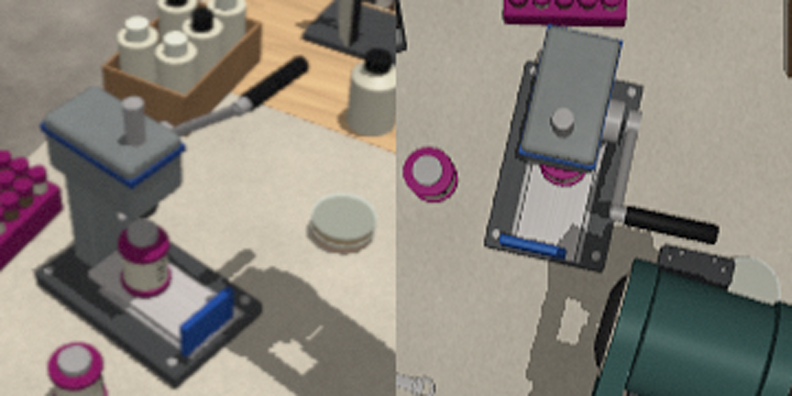

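View pics/top10.png

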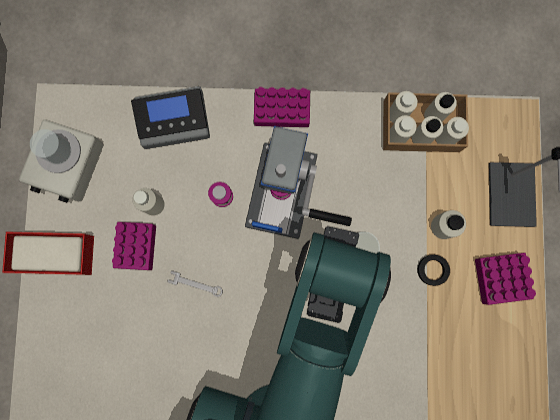

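```bash
python3 -c "
from cell import r
print(r.finish_job())"
```

```text
the job is handed in; nothing more can be done
None
```

I pushed the carriage home, pressed the plunger at about 30 N for over two seconds, and eased the lever back up to home. I then let go and handed the job in at about 25.6 s of the 72 s allowed. Handing in gave no verdict.

- **Carriage:** I pushed the tab until it met a firm stop. The fingers stopped within about 0.5 mm of where the fit placed home, and the force on them rose to about 35 N. Pictures afterwards showed the tab within about 1 px of its home position.
- **Press:** I felt first touch at about 0.875 rad and held at 1.04 rad. The grip force stayed steady at 13.3–13.8 N, about 7.8 N above the unloaded value, which means about 29–30 N on the plunger. That is worked out from the grip force and lever angle, not measured directly, and the hold lasted about 2.4 s.
- **Return:** I kept hold of the grip all the way up at no more than about 0.4 rad/s and released it within about 0.01 rad of home.
- **Last checks:** The final pictures show the lever and carriage home, the pad clear of the plunger and the bystanders in view where they started. The gripper was clear, with contact force at noise level (about 1 N).

**One disagreement:** the pictures showed the fingertips about 40 mm higher than the reported TCP height, while sideways positions agreed. My first push passed just over the tab without touching anything. I allowed for this offset in every later move, and both the tab contact and the grip on the lever bar matched it.

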